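Roll the pressing roll up to the hem gauge pointer

TASK

Set the wooden pressing roll for the next hem: roll it over the ironing board, pushing along its top with the fingertips, until it lies at rest with its axis in line with the brass pointer of the hem gauge, and let go. Only roll it: do not grip it, lift it or shove it against its side, and leave the pointer and everything else on the board as they are.

Things in the scene. Friction and masses are not known exactly. Their poses are not given: they have to be found in the camera images.
- roll: Loose solid cylinder of plain pale wood, 60 mm in diameter, 140 mm long, 0.2 to 0.4 kg, lying on the flat ironing board (z = 0). Origin: its centre; its own x axis is the cylinder's axis, about square to the gauge's rail; y and z turn as it rolls. Rolls easily (0.4 m/s2 of drag): let go only at a standstill. Its centre travels half as far as a fingertip dragging its top. Starts 80 to 145 mm left or right of the pointer.
- gauge: Hem gauge fixed to the board beyond the roll: flat aluminium rule rail 340 mm long, 26 mm wide, 8 mm high with grey end blocks 18 mm high. Origin at the centre of its underside; its y axis runs along the rail (about to the robot's left), its x axis points away from the roll (about away from the robot), turned by up to 0.12 rad. The roll has to travel parallel to the rail.
- nib (a point): Tip of the brass pointer on the gauge's grey cursor, 44 mm in front of the rail's centre line, 18 mm above the board; it points along the gauge's -x axis to the roll's path. Axes as the gauge's. The cursor (34 x 24 mm, 31 mm high) must stay put. The roll's gauge-side end passes 11 to 26 mm in front of the tip. In line: roll centre and tip at the same place along the rail, roll axis parallel to the pointer.
- button_pot: Round white pot with a blue lid, 51 mm in diameter, 56 mm high, standing in the roll's path beyond the pointer; origin at the centre of its underside. With the roll at the pointer, a gap of 24 mm or more is left between them. To be left alone.
- thread_reel_2: White thread reel standing upright, 35 mm in diameter, 46 mm high, right of the gauge. Origin at the centre of its underside. To be left alone.
- tape_measure: Tape measure 58 x 73 x 33 mm, lying left of the work. Origin at the centre of its underside. To be left alone.
- tailor_chalk_0: Flat piece of tailor's chalk 39 x 44 x 8 mm, lying at the board's near edge. Origin at the centre of its underside. To be left alone.
- masking_tape: Roll of masking tape lying flat, 100 mm across, 25 mm high, left of the work. Origin at the centre of its underside. To be left alone.
- clip_peg_0: Clothes peg 18 x 72 x 11 mm, lying far left of the work. Origin at the centre of its underside. To be left alone.
Not all that is in view belongs to the job. Of the things that look like the roll, take the one that is nearest to the robot's base at the start.

How it is judged:
By the outcome, as a careful person would: the job done as asked, in the order asked, and still so for the second after the job is handed in, with the robot touching nothing.
It also fails if it takes over 58 s, if anything falls off the work surface, if the arm or the gripper's body presses on something with over 40 N, if the wrist force passes 120 N, or if a joint passes its speed limit or range.

ROBOT

A 6-joint arm with a two-finger parallel gripper is mounted at the origin on a cart in front of the work surface, level with it; the furniture and walls round the work are solid. World frame = base frame: x ahead of the robot, y to its left, z up, the work surface at z = 0. Lengths are in m, angles in rad, forces in N, time in s.
With the tool pointing down it reaches from about 0.3 to 0.75 m from the base axis. Payload 8.5 kg.
Tool frame: the origin (TCP) lies midway between the tips of the shut fingers; the grasp point (between the pads) lies 19 mm behind it; z points along the fingers, y is the line along which they close (so a half turn about z gives the same grasp; the last joint's range is limited). The gripper opens to 85 mm and grips with 20 to 120 N. Pads are 22 mm wide; open, the fingers measure 114 mm over their backs; the gripper's body (76 mm by 85 mm) begins 54 mm behind the grasp point. The pads swing forward as they close: fully open they stand 13 mm farther back than shut.
Start: joints at [0.886, 0.381, 1.297, -0, 1.464, -0.215], TCP at [0.249, 0.49, 0.199] pointing down, gripper open.
Joint ranges: [-3.11, 3.11], [-0.89, 2.33], [0.22, 2.48], [-1.42, 4.56], [0.17, 2.85], [-2.88, 2.88]. Speed limits (rad/s): [2.39, 2.39, 3.14, 3.14, 3.14, 3.14].

INTERFACE

Orientations are given as a unit quaternion [x, y, z, w].
In Python, from station import r gives the robot as it stands.
- The arm moves only by the tool apply_moves, never from a script. Its argument "commands" is a list of rows, each an object with "delta_rot": the turn, a rotation vector about the tool's x, y, z normalised to -1 to 1, where 1 is 180 degrees, a list of three; "slide": the shift along the tool's x, y, z normalised to -1 to 1, where 1 is 400 mm, a list of three; "gripper": the finger opening in mm, from 0 to 85.4. In form: [{"delta_rot": [ax, ay, az], "slide": [x, y, z], "gripper": gripper}, ...]. A call has 1 to 8 rows; each row is the pose to reach, as a shift and turn from the pose commanded when the call began, along the tool's axes at that moment, turning the shorter way round; what a row does not reach only later rows make up. A row lasts 1/12 s, in which the tool goes at most 41.7 mm and 7.16 degrees, less where a joint would pass 70% of its speed; a pose out of reach is approached as far as the arm can. A call with a number of a shift or a turn outside -1 to 1 is refused whole. A call with a gripper value outside its range is refused whole. The fingers move at their own pace and stop on an object; "newtons" is the grip in N (left out, the last holds). Time passes only in rows, so rows that repeat a pose let the fingers close. It gives the time, the measured TCP pose, the force, the opening and the grip force at its end, in the units of the state.
- r.get_state(): the state, without advancing time (a new reading comes with each control period).
- r.camera(name): name is "scene" or "top" or "wrist"; returns a dict with "frame" (384x512x3 uint8, red, green, blue), "fx", "fy", "cx", "cy" (pixels), "R" (3x3) and "t" (3): a world point X has camera coordinates R X + t; the wrist camera has in their place "T_tool_cam" (4x4, takes a point from camera to tool coordinates, whose origin is the TCP and whose axes are the flange's). Camera axes: x right, y down, z forward; pixel columns grow to the right and rows downward; lengths in m; the calibration is good to about 2 mm. A picture is of the moment at which its call begins: read the wrist's pose just before it. There is no depth.
- r.close_job(): hands the job in; it is judged then, once.
The state is a dict: "time_s": time; "joints": joint angles; "dq": joint speeds; "tau": joint torques, N m; "eef_pos": TCP position; "ee_rot": TCP orientation; "ft_force": force on the tool from outside, world axes, zero at the start; "ft_torque": the same for the moment, N m; "opening": opening from 0.0 (shut) to 1.0 (fully open); "grip_force": force on a finger pad.
Only numpy, scipy, OpenCV 4.12 (cv2) and the standard library are available. Lean on these libraries where they do the work, as an engineer would, in place of code of your own. Each camera call takes 0.05 s, during which the arm holds its last target. There are 200 camera calls.

## Working session

There is one attempt and no reset: what is moved stays moved. The work goes in short steps, Python scripts to look and compute and a tool call to move; the robot and the scene stay as the last step left them, time stands still between calls to the robot, and variables do not carry over. Pictures are saved under pics/ and viewed, at most 10 in all, crops included, and the job is handed in when it is done.

Besides the shell and the picture viewer there is one more tool, called after "Call:" by a JSON object that holds its "api" and its "payload", one argument or row to a line. apply_moves: Moves the arm, as the interface text tells. Its arguments: {"type":"object","properties":{"commands":{"type":"array"},"newtons":{"type":"number"}},"required":["commands"]}

```bash
mkdir -p pics
python3 - <<'E'
from station import r
import cv2,pickle
s=r.get_state();print({k:s[k] for k in('time_s','eef_pos','ee_rot','ft_force','opening')})
d={}
for n in('scene','top'):
    c=r.camera(n);d[n]=c;cv2.imwrite(f'pics/{n}0.png',cv2.resize(c['frame'][:,:,::-1],(800,600),interpolation=cv2.INTER_CUBIC))
pickle.dump(d,open('d0.pkl','wb'))
for n in d:print(n,d[n]['fx'],d[n]['R'],d[n]['t'])
E
```

```text
{'time_s': 0.0, 'eef_pos': array([0.24874771, 0.49013154, 0.19840659]), 'ee_rot': array([ 2.32737657e-01,  9.72539260e-01, -6.85017703e-04, -3.18665669e-04]), 'ft_force': array([-1.08101733, -0.09051835,  0.23627404]), 'opening': 0.9994468355531388}
scene 387.12923134011027 [[ 0.81023968 -0.58606414  0.00636239]
 [-0.37307283 -0.52408849 -0.76560297]
 [ 0.45202691  0.61794828 -0.6432819 ]] [-0.31873271  0.33905129  0.84775759]
top 473.1204642856545 [[ 2.60909395e-02 -9.99654096e-01  3.30941428e-03]
 [-9.87593976e-01 -2.62886882e-02 -1.54812932e-01]
 [ 1.54846382e-01  7.70857247e-04 -9.87938259e-01]] [0.14029981 0.54512976 1.53630834]
```

View pics/top0.png

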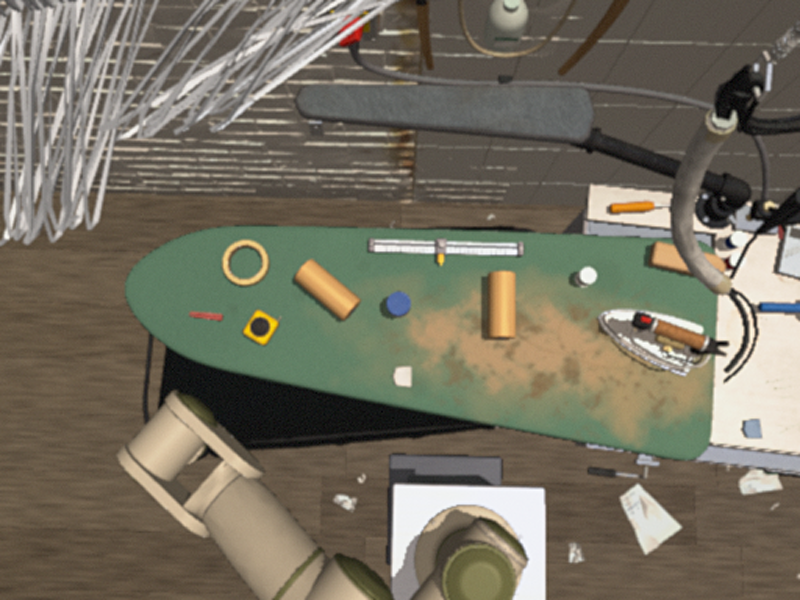

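View pics/scene0.png

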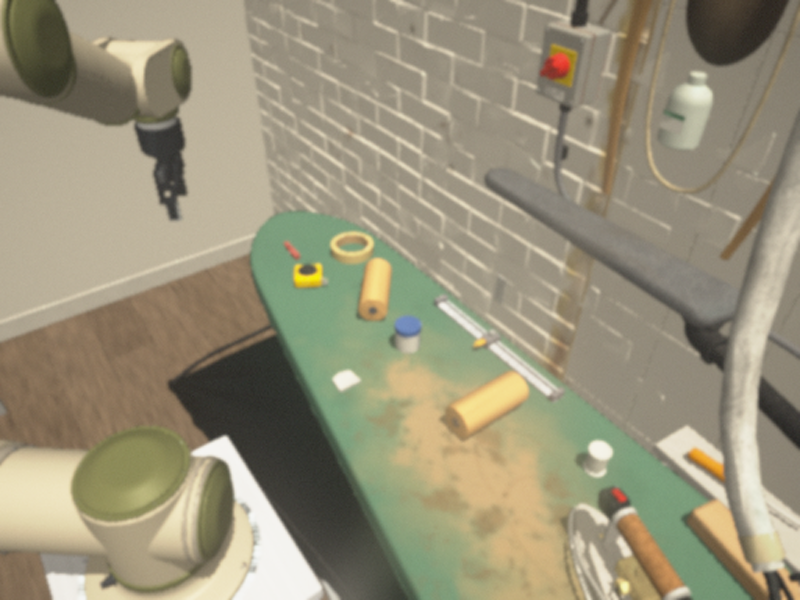

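The top view shows two roll-like cylinders. One is at (502,305), square to the rail and to the right of the pointer. The other is at (327,290), oblique, with a dark bore. The pointer is at (440,258) and the pot at (398,304). The cylinder at (502,305) is nearest to the base at about (475,575), so I'll take that one and check it in a crop.

Run:
```python
import cv2,pickle
d=pickle.load(open('d0.pkl','rb'))
f=d['top']['frame'][145:225,225:345,::-1]
cv2.imwrite('pics/crop.png',cv2.resize(f,None,fx=6.5,fy=6.5,interpolation=cv2.INTER_CUBIC))
```

```text
(no output)
```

View pics/crop.png

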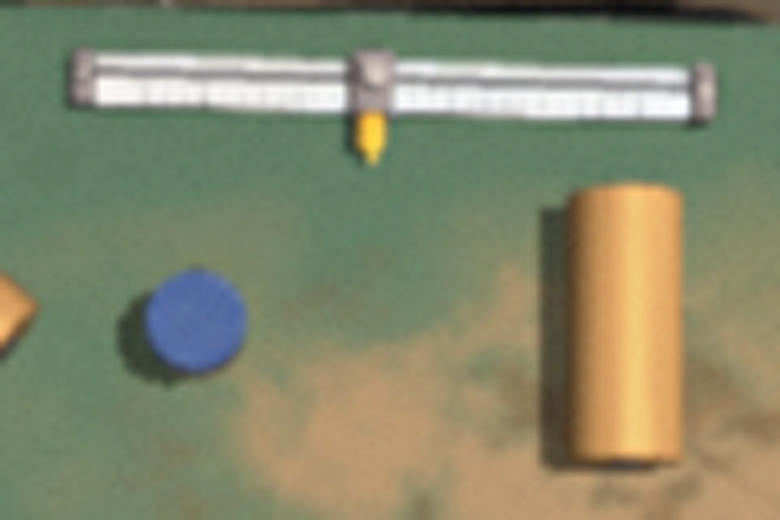

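```bash
cat > h.py <<'E'
import numpy as np
def ray(c,u,v,z):
    R=np.array(c['R']);t=np.array(c['t']);C=-R.T@t
    d=R.T@np.array([(u-c['cx'])/c['fx'],(v-c['cy'])/c['fy'],1])
    return C+d*(z-C[2])/d[2]
E
python3 - <<'E'
from h import *
import pickle
c=pickle.load(open('d0.pkl','rb'))['top']
p=lambda u,v,z:ray(c,(u+.5)/6.5+225-.5,(v+.5)/6.5+145-.5,z)
np.set_printoptions(precision=4,suppress=True)
print('cam',-np.array(c['R']).T@c['t'])
L,Rr,n=p(83,78,.018),p(704,94,.018),p(373,163,.018)
print(L,Rr,np.linalg.norm(L-Rr));a=(L-Rr);th=np.arctan2(-a[0],a[1]);print('th',th,'nib',n)
print('pot',p(196,321,.056))
for q in[(572,190,.03),(683,190,.03),(572,460,.03),(683,460,.03),(627,184,.055),(627,466,.03)]:print(p(*q))
E
```

```text
cam [0.2968 0.1534 1.6017]
[0.6603 0.2227 0.018 ] [ 0.6604 -0.1046  0.018 ] 0.32739302752317817
th 0.0004895970379891672 nib [0.6187 0.0691 0.018 ]
pot [0.5268 0.1596 0.056 ]
[ 0.6047 -0.034   0.03  ]
[ 0.6063 -0.0918  0.03  ]
[ 0.4637 -0.0351  0.03  ]
[ 0.4652 -0.0921  0.03  ]
[ 0.6037 -0.0592  0.055 ]
[ 0.4613 -0.0634  0.03  ]
```

The crop shows a plain, closed cylinder spanning x 572–683 and y 185–465. The nib tip is at (373,163), the lid centre at (196,321), and the rail runs level. The choice holds: the roll is at y≈−0.063, the nib at y≈+0.069, and the gauge angle is about 0. I plan short strokes with the shut fingertips.

Call:
{"api": "apply_moves", "payload": {
  "commands": [
    {"delta_rot": [0, 0, -0.15], "slide": [-0.64, -0.47, 0], "gripper": 0},
    {"delta_rot": [0, 0, -0.15], "slide": [-0.64, -0.47, 0], "gripper": 0},
    {"delta_rot": [0, 0, -0.15], "slide": [-0.64, -0.47, 0], "gripper": 0},
    {"delta_rot": [0, 0, -0.15], "slide": [-0.64, -0.47, 0], "gripper": 0},
    {"delta_rot": [0, 0, -0.15], "slide": [-0.64, -0.47, 0], "gripper": 0},
    {"delta_rot": [0, 0, -0.15], "slide": [-0.64, -0.47, 0], "gripper": 0},
    {"delta_rot": [0, 0, -0.15], "slide": [-0.64, -0.47, 0], "gripper": 0},
    {"delta_rot": [0, 0, -0.15], "slide": [-0.64, -0.47, 0], "gripper": 0}
  ],
  "newtons": 20
}}

```text
time_s: 0.77
eef_pos: [0.3914, 0.2069, 0.1989]
ee_rot: [-0.001, 1.0, -0.0, -0.0]
ft_force: [1.2, 0.1, 0.4]
opening: -0.001
grip_force: 0.0
```

Call:
{"api": "apply_moves", "payload": {
  "commands": [
    {"delta_rot": [0, 0, 0], "slide": [-0.356, -0.7, 0.0], "gripper": 0},
    {"delta_rot": [0, 0, 0], "slide": [-0.356, -0.7, 0], "gripper": 0},
    {"delta_rot": [0, 0, 0], "slide": [-0.356, -0.7, 0], "gripper": 0},
    {"delta_rot": [0, 0, 0], "slide": [-0.356, -0.7, 0], "gripper": 0},
    {"delta_rot": [0, 0, 0], "slide": [-0.356, -0.7, 0.1], "gripper": 0},
    {"delta_rot": [0, 0, 0], "slide": [-0.356, -0.7, 0.25], "gripper": 0},
    {"delta_rot": [0, 0, 0], "slide": [-0.356, -0.7, 0.25], "gripper": 0},
    {"delta_rot": [0, 0, 0], "slide": [-0.356, -0.7, 0.25], "gripper": 0}
  ]
}}

```text
time_s: 1.43
eef_pos: [0.5292, -0.0628, 0.107]
ee_rot: [-0.0, 1.0, 0.0, 0.0]
ft_force: [0.1, 0.9, 0.1]
opening: -0.003
grip_force: 0.0
```

Run:
```python
from station import r
import cv2,pickle
print(r.get_state()['eef_pos'])
c=r.camera('wrist');pickle.dump(c,open('w1.pkl','wb'))
print(c['T_tool_cam'],c['fx'])
cv2.imwrite('pics/w1.png',cv2.resize(c['frame'][:,:,::-1],(800,600),interpolation=cv2.INTER_CUBIC))
```

```text
[ 0.52924261 -0.06280625  0.10698696]
[[-1.11025790e-03 -9.65050442e-01 -2.62061847e-01  6.66902772e-02]
 [ 9.99999305e-01 -1.17520515e-03  9.11049311e-05 -3.97367118e-04]
 [-3.95897287e-04 -2.62061564e-01  9.65051076e-01 -1.74664340e-01]
 [ 0.00000000e+00  0.00000000e+00  0.00000000e+00  1.00000000e+00]] 303.6779266535741
```

View pics/w1.png

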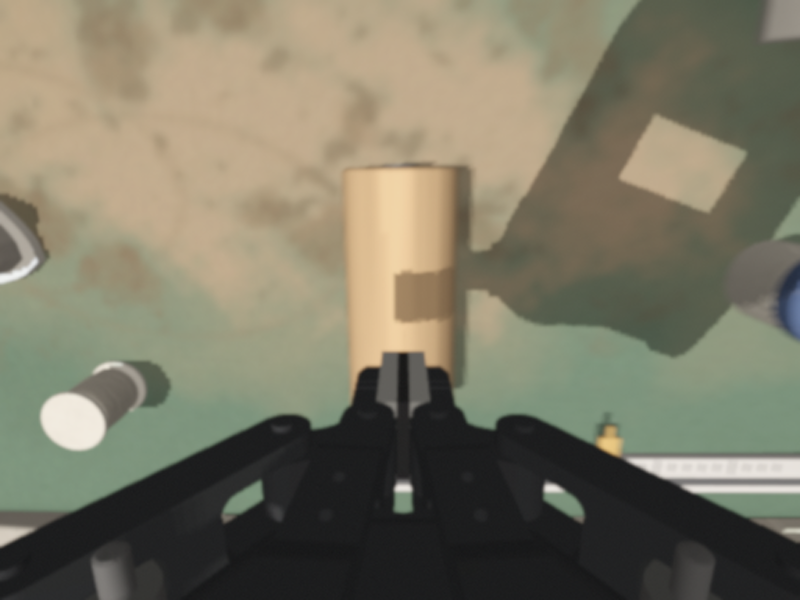

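The wrist view shows the shut tips at (403,365), over the roll's far half and close to its centre line. The roll edges are at columns 345 and 459. The nib tip is at about (607,426), the reel at (75,420), and the pot at the right edge.

```bash
cat >> h.py <<'E'
from scipy.spatial.transform import Rotation as Ro
def wcam(c,pos,q):
    T=np.eye(4);T[:3,:3]=Ro.from_quat(q).as_matrix();T[:3,3]=pos
    M=np.linalg.inv(T@np.array(c['T_tool_cam']))
    return dict(c,R=M[:3,:3],t=M[:3,3])
E
python3 - <<'E'
from h import *
import pickle
c=wcam(pickle.load(open('w1.pkl','rb')),[0.52924,-0.06281,0.10699],[0,1,0,0])
np.set_printoptions(precision=4,suppress=True)
p=lambda u,v,z:ray(c,u*.64,v*.64,z)
print('nib',p(607,426,.018),p(609,440,.018))
for q in[(345,180,.035),(459,180,.035),(348,340,.035),(455,340,.035),(400,168,.055)]:print(p(*q))
E
```

```text
nib [0.6183 0.064  0.018 ] [0.6282 0.0663 0.018 ]
[ 0.4689 -0.0922  0.035 ]
[ 0.469  -0.0346  0.035 ]
[ 0.5549 -0.0933  0.035 ]
[ 0.555  -0.0342  0.035 ]
[ 0.4631 -0.0643  0.055 ]
```

Call:
{"api": "apply_moves", "payload": {
  "commands": [
    {"delta_rot": [0, 0, 0], "slide": [0, -0.01, 0.07], "gripper": 0},
    {"delta_rot": [0, 0, 0], "slide": [0, -0.01, 0.07], "gripper": 0},
    {"delta_rot": [0, 0, 0], "slide": [0, -0.01, 0.07], "gripper": 0}
  ]
}}

```text
time_s: 1.73
eef_pos: [0.5282, -0.0648, 0.0796]
ee_rot: [-0.001, 1.0, 0.001, -0.002]
ft_force: [0.8, 0.7, 0.6]
opening: -0.001
grip_force: 0.0
```

Call:
{"api": "apply_moves", "payload": {
  "commands": [
    {"delta_rot": [0, 0, 0], "slide": [-0.015, -0.0375, 0.02], "gripper": 0},
    {"delta_rot": [0, 0, 0], "slide": [-0.015, -0.0375, 0.04], "gripper": 0},
    {"delta_rot": [0, 0, 0], "slide": [-0.015, -0.0375, 0.05], "gripper": 0},
    {"delta_rot": [0, 0, 0], "slide": [-0.015, -0.0375, 0.055], "gripper": 0},
    {"delta_rot": [0, 0, 0], "slide": [-0.015, -0.0375, 0.055], "gripper": 0}
  ]
}}

```text
time_s: 2.15
eef_pos: [0.5347, -0.0797, 0.0581]
ee_rot: [-0.001, 1.0, 0.0, -0.0]
ft_force: [0.8, 0.4, 0.5]
opening: 0.004
grip_force: 0.0
```

Call:
{"api": "apply_moves", "payload": {
  "commands": [
    {"delta_rot": [0, 0, 0], "slide": [0, 0, 0.003], "gripper": 0},
    {"delta_rot": [0, 0, 0], "slide": [0, 0, 0.005], "gripper": 0}
  ]
}}

```text
time_s: 2.32
eef_pos: [0.535, -0.0799, 0.0565]
ee_rot: [-0.001, 1.0, -0.0, 0.0]
ft_force: [0.3, -0.1, -0.8]
opening: -0.003
grip_force: 0.0
```

Call:
{"api": "apply_moves", "payload": {
  "commands": [
    {"delta_rot": [0, 0, 0], "slide": [0, 0.005, -0.001], "gripper": 0},
    {"delta_rot": [0, 0, 0], "slide": [0, 0.01, -0.001], "gripper": 0},
    {"delta_rot": [0, 0, 0], "slide": [0, 0.01, -0.001], "gripper": 0}
  ]
}}

```text
time_s: 2.57
eef_pos: [0.535, -0.0756, 0.0568]
ee_rot: [-0.001, 1.0, 0.0, 0.0]
ft_force: [0.5, 0.0, 0.2]
opening: 0.003
grip_force: 0.0
```

Run:
```python
from station import r
import cv2
s=r.get_state();print(s['eef_pos'],s['ft_force'])
c=r.camera('wrist')
cv2.imwrite('pics/w2.png',cv2.resize(c['frame'][80:300,180:340,::-1],(582,600),interpolation=cv2.INTER_CUBIC) if 0 else cv2.resize(c['frame'][60:260,150:400,::-1],(750,600),interpolation=cv2.INTER_CUBIC))
```

```text
[ 0.53496874 -0.07563757  0.05683355] [0.49360119 0.01593894 0.2324836 ]
```

View pics/w2.png

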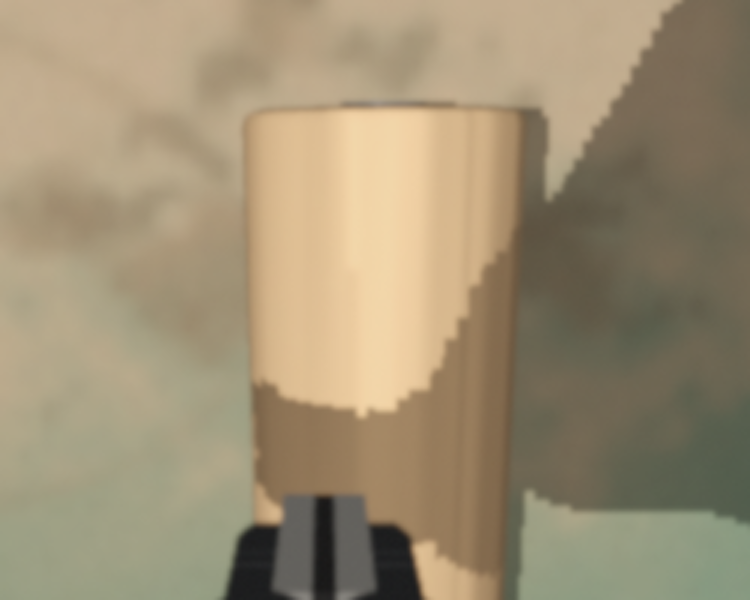

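The shut tips at (325,500) sit left of the roll's centre line at column 383, with a small gap to their shadow, so there is no contact yet. I'll descend gently until I feel force.

Call:
{"api": "apply_moves", "payload": {
  "commands": [
    {"delta_rot": [0, 0, 0], "slide": [0, 0, 0.003], "gripper": 0},
    {"delta_rot": [0, 0, 0], "slide": [0, 0, 0.005], "gripper": 0},
    {"delta_rot": [0, 0, 0], "slide": [0, 0, 0.005], "gripper": 0}
  ]
}}

```text
time_s: 2.87
eef_pos: [0.5348, -0.0761, 0.0545]
ee_rot: [-0.001, 1.0, 0.0, -0.0]
ft_force: [-1.4, -0.2, -0.0]
opening: 0.0
grip_force: 0.0
```

Call:
{"api": "apply_moves", "payload": {
  "commands": [
    {"delta_rot": [0, 0, 0], "slide": [0, 0, 0.003], "gripper": 0},
    {"delta_rot": [0, 0, 0], "slide": [0, 0, 0.005], "gripper": 0},
    {"delta_rot": [0, 0, 0], "slide": [0, 0, 0.005], "gripper": 0}
  ]
}}

```text
time_s: 3.12
eef_pos: [0.5348, -0.0761, 0.0524]
ee_rot: [-0.001, 1.0, 0.0, -0.0]
ft_force: [-0.1, -0.4, 0.4]
opening: -0.003
grip_force: 0.0
```

Run:
```python
from station import r
import cv2
s=r.get_state();print(s['eef_pos'],s['ft_force'])
c=r.camera('wrist');w=c['frame'][120:230,200:345,::-1]
d=r.camera('scene');f=d['frame'][195:305,250:370,::-1]
g=cv2.hconcat([cv2.resize(w,(400,330),interpolation=2),cv2.resize(f,(400,330),interpolation=2)])
cv2.imwrite('pics/w3.png',g)
```

```text
[ 0.53484948 -0.07605462  0.05243423] [-0.07042415 -0.35243488  0.40791443]
```

View pics/w3.png

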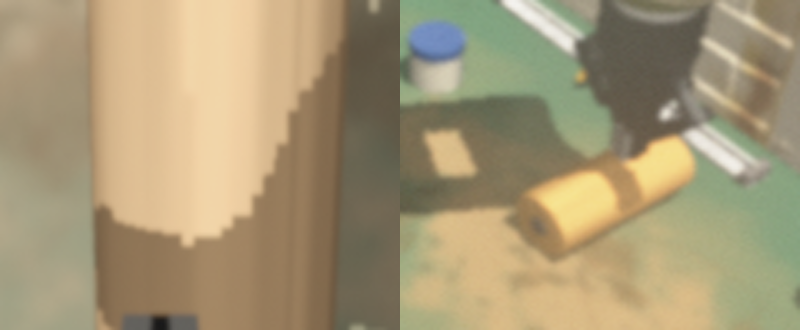

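The scene half shows the tip at (625,155), just at the roll's top. The wrist half shows the roll unmoved, edges at 95 and 338. There is still no force, so I'll continue down.

Call:
{"api": "apply_moves", "payload": {
  "commands": [
    {"delta_rot": [0, 0, 0], "slide": [0, 0, 0.003], "gripper": 0},
    {"delta_rot": [0, 0, 0], "slide": [0, 0, 0.005], "gripper": 0},
    {"delta_rot": [0, 0, 0], "slide": [0, 0, 0.005], "gripper": 0}
  ]
}}

```text
time_s: 3.47
eef_pos: [0.5348, -0.076, 0.0505]
ee_rot: [-0.001, 1.0, 0.0, -0.0]
ft_force: [-0.4, 0.8, -0.5]
opening: -0.0
grip_force: 0.0
```

Run:
```python
import numpy as np,pickle
c=pickle.load(open('w1.pkl','rb'));M=np.linalg.inv(np.array(c['T_tool_cam']))
for X in [(0,0,0),(.011,0,0),(-.011,0,0),(.011,0,-.008),(.011,.008,0),(.011,0,-.01)]:
    p=M@np.array([*X,1]);print(X,(c['fx']*p[0]/p[2]+c['cx'])/.64,(c['fy']*p[1]/p[2]+c['cy'])/.64,p[2])
```

```text
(0, 0, 0) 403.5356975789842 343.07902718012355 0.18603702282832096
(0.011, 0, 0) 403.52020595296193 316.32349013446685 0.1831543425060174
(-0.011, 0, 0) 403.5507164390138 369.0180516136183 0.18891970315062454
(0.011, 0, -0.008) 403.57324161103963 322.90261386951516 0.17543393389592266
(0.011, 0.008, 0) 424.24565287461905 316.29905128903255 0.183155071345466
(0.011, 0, -0.01) 403.5872380037806 324.6388796768038 0.17350383174339898
```

Run:
```python
import numpy as np,pickle
c=pickle.load(open('d0.pkl','rb'))['scene']
for X in [(.5348,-.0761,.0524),(.5348,-.0761,.06),(.5348,-.0761,.085),(.5238,-.0761,.0524)]:
    p=c['R']@np.array(X)+c['t'];u,v=c['fx']*p[0]/p[2]+c['cx'],c['fy']*p[1]/p[2]+c['cy'];print(X,u,v,'crop',400+(u-250)*400/120,(v-195)*3)
from station import r
d=r.camera('scene');import cv2
cv2.imwrite('pics/s4.png',cv2.resize(d['frame'][200:300,280:380,::-1],(600,600),interpolation=2))
```

```text
(0.5348, -0.0761, 0.0524) 316.46449344213283 254.60983069786369 crop 621.5483114737762 178.82949209359106
(0.5348, -0.0761, 0.06) 316.7812689983056 252.62633116233553 crop 622.6042299943521 172.8789934870066
(0.5348, -0.0761, 0.085) 317.8454161103698 245.9631424743747 crop 626.151387034566 152.88942742312412
(0.5238, -0.0761, 0.0524) 313.33043406838493 256.4573261552411 crop 611.1014468946164 184.37197846572332
```

View pics/s4.png

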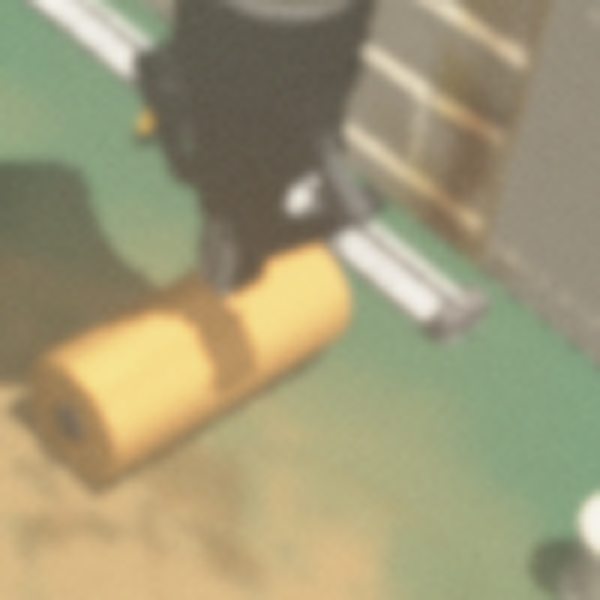

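The finger tip is at (222,290) in the crop, which puts it about 25 mm higher than the stated TCP. The roll hasn't moved. I'll centre over the top and descend by feel.

Call:
{"api": "apply_moves", "payload": {
  "commands": [
    {"delta_rot": [0, 0, 0], "slide": [0, 0.028, 0], "gripper": 0},
    {"delta_rot": [0, 0, 0], "slide": [0, 0.028, 0.005], "gripper": 0},
    {"delta_rot": [0, 0, 0], "slide": [0, 0.028, 0.01], "gripper": 0},
    {"delta_rot": [0, 0, 0], "slide": [0, 0.028, 0.01], "gripper": 0}
  ]
}}

```text
time_s: 3.85
eef_pos: [0.5347, -0.0646, 0.0462]
ee_rot: [-0.001, 1.0, 0.0, -0.0]
ft_force: [-0.6, -0.2, 0.3]
opening: 0.001
grip_force: 0.0
```

Call:
{"api": "apply_moves", "payload": {
  "commands": [
    {"delta_rot": [0, 0, 0], "slide": [0, 0, 0.005], "gripper": 0},
    {"delta_rot": [0, 0, 0], "slide": [0, 0, 0.01], "gripper": 0},
    {"delta_rot": [0, 0, 0], "slide": [0, 0, 0.01], "gripper": 0}
  ]
}}

```text
time_s: 4.1
eef_pos: [0.5347, -0.0649, 0.0422]
ee_rot: [-0.001, 1.0, 0.0, -0.0]
ft_force: [-0.5, -0.8, -0.0]
opening: -0.003
grip_force: 0.0
```

Call:
{"api": "apply_moves", "payload": {
  "commands": [
    {"delta_rot": [0, 0, 0], "slide": [0, 0, 0.005], "gripper": 0},
    {"delta_rot": [0, 0, 0], "slide": [0, 0, 0.01], "gripper": 0},
    {"delta_rot": [0, 0, 0], "slide": [0, 0, 0.01], "gripper": 0}
  ]
}}

```text
time_s: 4.35
eef_pos: [0.5347, -0.0649, 0.0382]
ee_rot: [-0.001, 1.0, 0.0, -0.0]
ft_force: [-0.5, 0.8, -1.0]
opening: 0.001
grip_force: 0.0
```

Call:
{"api": "apply_moves", "payload": {
  "commands": [
    {"delta_rot": [0, 0, 0], "slide": [0, 0, 0.003], "gripper": 0},
    {"delta_rot": [0, 0, 0], "slide": [0, 0, 0.006], "gripper": 0},
    {"delta_rot": [0, 0, 0], "slide": [0, 0, 0.006], "gripper": 0}
  ]
}}

```text
time_s: 4.6
eef_pos: [0.5348, -0.0649, 0.036]
ee_rot: [-0.001, 1.0, 0.0, -0.0]
ft_force: [-0.1, 0.8, -0.5]
opening: -0.002
grip_force: 0.0
```

Call:
{"api": "apply_moves", "payload": {
  "commands": [
    {"delta_rot": [0, 0, 0], "slide": [0, 0, 0.003], "gripper": 0},
    {"delta_rot": [0, 0, 0], "slide": [0, 0, 0.006], "gripper": 0},
    {"delta_rot": [0, 0, 0], "slide": [0, 0, 0.006], "gripper": 0}
  ]
}}

```text
time_s: 4.85
eef_pos: [0.5348, -0.0648, 0.0336]
ee_rot: [-0.001, 1.0, 0.0, -0.0]
ft_force: [0.0, 0.0, 0.1]
opening: 0.004
grip_force: 0.0
```

Run:
```python
from station import r
import cv2
d=r.camera('scene');w=r.camera('wrist')
cv2.imwrite('pics/s5.png',cv2.hconcat([cv2.resize(d['frame'][210:290,280:360,::-1],(400,400),interpolation=2),cv2.resize(w['frame'][160:260,206:306,::-1],(400,400),interpolation=2)]))
```

```text
(no output)
```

View pics/s5.png

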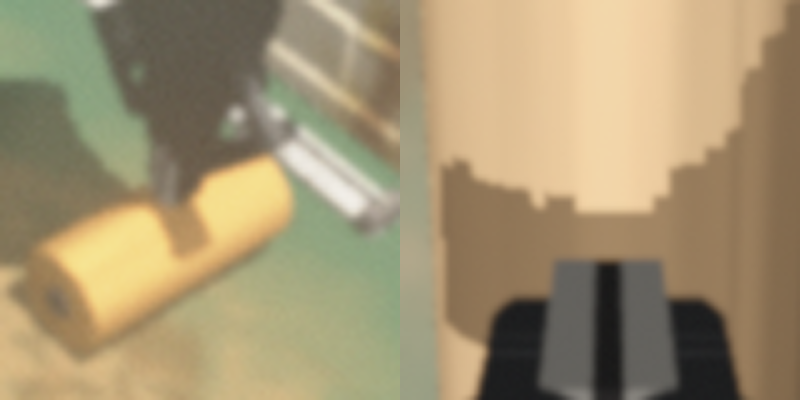

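The left half shows the tip at (170,203), practically on the roll's top and meeting its own shadow. The right half shows the tips centred at 608 over the roll. I'll continue in small steps.

Call:
{"api": "apply_moves", "payload": {
  "commands": [
    {"delta_rot": [0, 0, 0], "slide": [0, 0, 0.003], "gripper": 0},
    {"delta_rot": [0, 0, 0], "slide": [0, 0, 0.005], "gripper": 0},
    {"delta_rot": [0, 0, 0], "slide": [0, 0, 0.005], "gripper": 0}
  ]
}}

```text
time_s: 5.2
eef_pos: [0.5348, -0.0649, 0.0317]
ee_rot: [-0.001, 1.0, 0.0, -0.0]
ft_force: [-0.0, 0.3, 0.3]
opening: 0.0
grip_force: 0.0
```

Call:
{"api": "apply_moves", "payload": {
  "commands": [
    {"delta_rot": [0, 0, 0], "slide": [0, 0, 0.003], "gripper": 0},
    {"delta_rot": [0, 0, 0], "slide": [0, 0, 0.005], "gripper": 0},
    {"delta_rot": [0, 0, 0], "slide": [0, 0, 0.005], "gripper": 0}
  ]
}}

```text
time_s: 5.45
eef_pos: [0.5348, -0.0649, 0.0296]
ee_rot: [-0.001, 1.0, 0.0, -0.0]
ft_force: [-0.2, 0.3, -0.6]
opening: -0.001
grip_force: 0.0
```

Call:
{"api": "apply_moves", "payload": {
  "commands": [
    {"delta_rot": [0, 0, 0], "slide": [0, 0, 0.003], "gripper": 0},
    {"delta_rot": [0, 0, 0], "slide": [0, 0, 0.005], "gripper": 0},
    {"delta_rot": [0, 0, 0], "slide": [0, 0, 0.005], "gripper": 0}
  ]
}}

```text
time_s: 5.7
eef_pos: [0.5349, -0.0649, 0.0278]
ee_rot: [-0.001, 1.0, -0.0, -0.0]
ft_force: [-0.9, 1.0, -1.3]
opening: 0.0
grip_force: 0.0
```

Call:
{"api": "apply_moves", "payload": {
  "commands": [
    {"delta_rot": [0, 0, 0], "slide": [0, 0, 0.003], "gripper": 0},
    {"delta_rot": [0, 0, 0], "slide": [0, 0, 0.005], "gripper": 0},
    {"delta_rot": [0, 0, 0], "slide": [0, 0, 0.005], "gripper": 0}
  ]
}}

```text
time_s: 5.95
eef_pos: [0.5351, -0.0652, 0.0276]
ee_rot: [-0.001, 1.0, -0.001, 0.001]
ft_force: [-6.8, -0.5, 17.7]
opening: 0.002
grip_force: 8.9
```

Contact is felt at TCP z≈0.0278, with about 9 N per mm of overtravel. Next: lift, step back, press and drag.

Call:
{"api": "apply_moves", "payload": {
  "commands": [
    {"delta_rot": [0, 0, 0], "slide": [0, 0, -0.018], "gripper": 0},
    {"delta_rot": [0, 0, 0], "slide": [0, -0.033, -0.018], "gripper": 0},
    {"delta_rot": [0, 0, 0], "slide": [0, -0.035, -0.006], "gripper": 0},
    {"delta_rot": [0, 0, 0], "slide": [0, -0.035, 0], "gripper": 0},
    {"delta_rot": [0, 0, 0], "slide": [0, -0.035, 0], "gripper": 0},
    {"delta_rot": [0, 0, 0], "slide": [0, -0.025, 0], "gripper": 0},
    {"delta_rot": [0, 0, 0], "slide": [0, -0.005, 0], "gripper": 0},
    {"delta_rot": [0, 0, 0], "slide": [0, 0.015, 0], "gripper": 0}
  ]
}}

```text
time_s: 6.62
eef_pos: [0.535, -0.0596, 0.0272]
ee_rot: [-0.001, 1.0, -0.001, 0.0]
ft_force: [-8.0, -1.8, 25.4]
opening: 0.001
grip_force: 12.9
```

Call:
{"api": "apply_moves", "payload": {
  "commands": [
    {"delta_rot": [0, 0, 0], "slide": [0, 0.02, -0.001], "gripper": 0},
    {"delta_rot": [0, 0, 0], "slide": [0, 0.04, -0.002], "gripper": 0},
    {"delta_rot": [0, 0, 0], "slide": [0, 0.06, -0.002], "gripper": 0},
    {"delta_rot": [0, 0, 0], "slide": [0, 0.08, -0.001], "gripper": 0},
    {"delta_rot": [0, 0, 0], "slide": [0, 0.095, 0], "gripper": 0},
    {"delta_rot": [0, 0, 0], "slide": [0, 0.1, 0], "gripper": 0},
    {"delta_rot": [0, 0, 0], "slide": [0, 0.1, 0], "gripper": 0},
    {"delta_rot": [0, 0, 0], "slide": [0, 0.1, 0], "gripper": 0}
  ]
}}

```text
time_s: 7.28
eef_pos: [0.5347, -0.0184, 0.0265]
ee_rot: [-0.001, 1.0, 0.0, -0.0]
ft_force: [-4.7, 2.2, 15.6]
opening: -0.003
grip_force: 7.7
```

```bash
cat >> h.py <<'E'
def rollfit(r,dump=None):
    """roll silhouette from the top camera by colour; returns corners at z=.03"""
    import cv2
    c=r.camera('top');f=c['frame'];h=cv2.cvtColor(f,cv2.COLOR_RGB2HSV)
    return c,h
def wristedges(r):
    """centre of roll (y) at several rows of the wrist picture, tool straight down"""
    import cv2
    s=r.get_state();c=r.camera('wrist');w=wcam(c,s['eef_pos'],s['ee_rot'])
    g=cv2.GaussianBlur(c['frame'],(3,3),0).astype(float)
    return s,c,w,g
E
python3 - <<'E'
from station import r
from h import *
import pickle
s,c,w,g=wristedges(r);print(s['eef_pos'],s['ft_force'])
pickle.dump((s,c),open('w6.pkl','wb'))
for row in(115,130,150,170):
    print(row,[tuple(int(x) for x in g[row,u]) for u in range(150,360,10)])
E
```

```text
[ 0.53467679 -0.01839348  0.02647626] [-4.68754336  2.22939894 15.63172067]
115 [(190, 173, 143), (181, 166, 136), (168, 151, 122), (204, 173, 132), (230, 198, 155), (225, 193, 150), (233, 201, 158), (243, 211, 167), (243, 211, 166), (238, 206, 162), (227, 195, 152), (207, 176, 135), (197, 166, 126), (177, 147, 110), (106, 95, 76), (125, 112, 91), (194, 175, 145), (187, 171, 142), (187, 172, 142), (118, 106, 86), (124, 108, 88)]
130 [(176, 160, 132), (166, 149, 121), (164, 147, 118), (197, 167, 128), (228, 197, 153), (225, 194, 151), (232, 200, 157), (243, 210, 166), (243, 211, 166), (238, 206, 162), (227, 194, 151), (207, 176, 135), (195, 165, 125), (176, 147, 110), (109, 101, 82), (118, 109, 89), (179, 169, 140), (181, 168, 140), (117, 106, 86), (123, 109, 88), (125, 108, 88)]
150 [(161, 146, 118), (157, 141, 114), (159, 146, 118), (171, 150, 116), (228, 196, 152), (223, 191, 148), (231, 199, 156), (242, 209, 166), (242, 210, 166), (237, 205, 162), (226, 194, 151), (207, 175, 134), (194, 164, 124), (175, 145, 109), (113, 104, 84), (145, 132, 108), (183, 171, 142), (108, 102, 83), (114, 105, 85), (118, 106, 86), (119, 107, 86)]
170 [(161, 147, 118), (159, 146, 118), (156, 142, 114), (160, 145, 117), (227, 195, 152), (226, 194, 151), (230, 198, 155), (241, 209, 165), (242, 210, 166), (237, 205, 161), (226, 194, 151), (207, 175, 134), (193, 162, 123), (173, 144, 108), (99, 96, 77), (138, 135, 111), (102, 98, 80), (104, 99, 81), (112, 104, 84), (116, 106, 85), (117, 106, 86)]
```

```bash
cat >> h.py <<'E'
def rolly(r,rows=range(100,175,3)):
    s,c,w,g=wristedges(r);C=-w['R'].T@w['t'];out=[]
    for v in rows:
        m=(g[v,:,0]-g[v,:,2]>57)&(g[v,:,0]>120)
        best=max(np.split(np.arange(512),np.flatnonzero(np.diff(m.astype(int)))+1),key=lambda k:len(k) if m[k[0]] else 0)
        if not 80<len(best)<140: continue
        a=[]
        for u in(best[0]-.5,best[-1]+.5):
            d=w['R'].T@np.array([(u-c['cx'])/c['fx'],(v-c['cy'])/c['fy'],1]);a.append(np.arctan2(d[1],-d[2]))
        x=ray(w,best.mean(),v,.045)[0];out.append((x,C[1]+np.tan(np.mean(a))*(C[2]-.03),len(best)))
    o=np.array(out);k=np.polyfit(o[:,0]-.534,o[:,1],1)
    print('tcp',s['eef_pos'].round(4),'roll y',k[1].round(4),'slope',k[0].round(4),'resid',np.std(o[:,1]-np.polyval(k,o[:,0]-.534)).round(4),len(o),'width',o[:,2].mean())
    return s,c,w
E
python3 -c "
from h import *
from station import r
rolly(r)"
```

```text
tcp [ 0.5347 -0.0185  0.0265] roll y -0.0324 slope 0.0076 resid 0.0001 25 width 105.64
```

Call:
{"api": "apply_moves", "payload": {
  "commands": [
    {"delta_rot": [0, 0, 0], "slide": [0, 0, -0.018], "gripper": 0},
    {"delta_rot": [0, 0, 0], "slide": [0, -0.06, -0.018], "gripper": 0},
    {"delta_rot": [0, 0, 0], "slide": [0, -0.075, -0.01], "gripper": 0},
    {"delta_rot": [0, 0, 0], "slide": [0, -0.075, 0], "gripper": 0},
    {"delta_rot": [0, 0, 0], "slide": [0, -0.075, 0], "gripper": 0},
    {"delta_rot": [0, 0, 0], "slide": [0, -0.065, 0], "gripper": 0},
    {"delta_rot": [0, 0, 0], "slide": [0, -0.045, -0.001], "gripper": 0},
    {"delta_rot": [0, 0, 0], "slide": [0, -0.025, -0.002], "gripper": 0}
  ]
}}

```text
time_s: 8.05
eef_pos: [0.5349, -0.0284, 0.0274]
ee_rot: [-0.001, 1.0, -0.0, 0.0]
ft_force: [-2.8, -0.7, 13.5]
opening: -0.001
grip_force: 7.1
```

Call:
{"api": "apply_moves", "payload": {
  "commands": [
    {"delta_rot": [0, 0, 0], "slide": [0, 0.02, 0], "gripper": 0},
    {"delta_rot": [0, 0, 0], "slide": [0, 0.04, 0], "gripper": 0},
    {"delta_rot": [0, 0, 0], "slide": [0, 0.06, 0], "gripper": 0},
    {"delta_rot": [0, 0, 0], "slide": [0, 0.08, 0.001], "gripper": 0},
    {"delta_rot": [0, 0, 0], "slide": [0, 0.095, 0.002], "gripper": 0},
    {"delta_rot": [0, 0, 0], "slide": [0, 0.1, 0.002], "gripper": 0},
    {"delta_rot": [0, 0, 0], "slide": [0, 0.1, 0.002], "gripper": 0},
    {"delta_rot": [0, 0, 0], "slide": [0, 0.1, 0.002], "gripper": 0}
  ]
}}

```text
time_s: 8.72
eef_pos: [0.5346, 0.0125, 0.0266]
ee_rot: [-0.001, 1.0, 0.0, 0.0]
ft_force: [-2.9, 1.6, 15.0]
opening: 0.001
grip_force: 7.6
```

```bash
python3 -c "
from h import *
from station import r
rolly(r)"
```

```text
tcp [0.5346 0.0125 0.0266] roll y -0.0009 slope 0.0069 resid 0.0001 25 width 105.8
```

Call:
{"api": "apply_moves", "payload": {
  "commands": [
    {"delta_rot": [0, 0, 0], "slide": [0, 0, -0.018], "gripper": 0},
    {"delta_rot": [0, 0, 0], "slide": [0, -0.06, -0.018], "gripper": 0},
    {"delta_rot": [0, 0, 0], "slide": [0, -0.075, -0.01], "gripper": 0},
    {"delta_rot": [0, 0, 0], "slide": [0, -0.075, 0], "gripper": 0},
    {"delta_rot": [0, 0, 0], "slide": [0, -0.075, 0], "gripper": 0},
    {"delta_rot": [0, 0, 0], "slide": [0, -0.065, 0], "gripper": 0},
    {"delta_rot": [0, 0, 0], "slide": [0, -0.045, -0.001], "gripper": 0},
    {"delta_rot": [0, 0, 0], "slide": [0, -0.025, -0.002], "gripper": 0}
  ]
}}

```text
time_s: 9.43
eef_pos: [0.5347, 0.002, 0.0274]
ee_rot: [-0.001, 1.0, -0.0, -0.0]
ft_force: [-3.5, 0.2, 11.0]
opening: -0.005
grip_force: 5.5
```

Call:
{"api": "apply_moves", "payload": {
  "commands": [
    {"delta_rot": [0, 0, 0], "slide": [0, 0.02, 0], "gripper": 0},
    {"delta_rot": [0, 0, 0], "slide": [0, 0.04, 0], "gripper": 0},
    {"delta_rot": [0, 0, 0], "slide": [0, 0.06, 0], "gripper": 0},
    {"delta_rot": [0, 0, 0], "slide": [0, 0.08, 0.001], "gripper": 0},
    {"delta_rot": [0, 0, 0], "slide": [0, 0.095, 0.002], "gripper": 0},
    {"delta_rot": [0, 0, 0], "slide": [0, 0.1, 0.002], "gripper": 0},
    {"delta_rot": [0, 0, 0], "slide": [0, 0.1, 0.002], "gripper": 0},
    {"delta_rot": [0, 0, 0], "slide": [0, 0.1, 0.002], "gripper": 0}
  ]
}}

```text
time_s: 10.1
eef_pos: [0.5344, 0.0428, 0.0269]
ee_rot: [-0.001, 1.0, 0.0, 0.0]
ft_force: [-3.9, 1.7, 13.1]
opening: -0.003
grip_force: 6.9
```

Call:
{"api": "apply_moves", "payload": {
  "commands": [
    {"delta_rot": [0, 0, 0], "slide": [0, 0, -0.02], "gripper": 0},
    {"delta_rot": [0, 0, 0], "slide": [0, -0.04, -0.1], "gripper": 0},
    {"delta_rot": [0, 0, 0], "slide": [0.04, 0.04, -0.2], "gripper": 0},
    {"delta_rot": [0, 0, 0], "slide": [0.08, 0.06, -0.2], "gripper": 0},
    {"delta_rot": [0, 0, 0], "slide": [0.08, 0.06, -0.2], "gripper": 0},
    {"delta_rot": [0, 0, 0], "slide": [0.08, 0.06, -0.2], "gripper": 0}
  ]
}}

```text
time_s: 10.6
eef_pos: [0.5021, 0.0662, 0.1064]
ee_rot: [-0.002, 1.0, 0.0, 0.0]
ft_force: [1.1, -0.3, -0.5]
opening: -0.002
grip_force: 0.0
```

Run:
```python
from h import *
from station import r
import cv2,pickle
s=r.get_state();c=r.camera('wrist');t=r.camera('top')
pickle.dump((s,c,t),open('w7.pkl','wb'));print(s['eef_pos'],s['ee_rot'],s['ft_force'])
cv2.imwrite('pics/w7.png',cv2.resize(c['frame'][90:330,160:480,::-1],(800,600),interpolation=2))
```

```text
[0.50212105 0.06624822 0.10635479] [-1.65805195e-03  9.99998591e-01  4.47206968e-06  2.62223905e-04] [ 1.13293889 -0.33013636 -0.47198927]
```

View pics/w7.png

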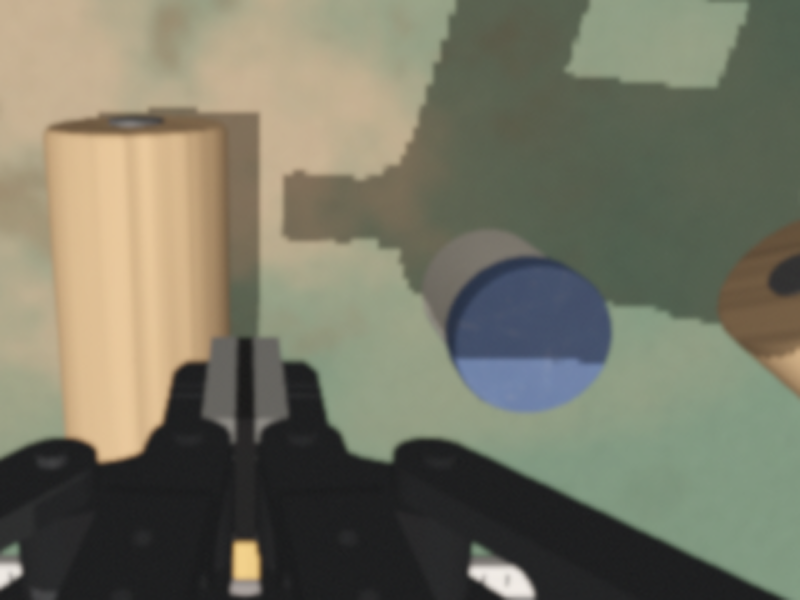

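The view shows the roll at the left (48–228), its end at row 125. The pot is clear at (530,330). The brass pointer shows through the finger gap at (246,560), partly masked by it. I'll measure the pointer by colour in the saved pictures.

Run:
```python
from h import *
import cv2,pickle
np.set_printoptions(precision=4,suppress=True)
d=pickle.load(open('d0.pkl','rb'));s7,c7,t7=pickle.load(open('w7.pkl','rb'));w1=pickle.load(open('w1.pkl','rb'))
w1c=wcam(w1,[0.52924,-0.06281,0.10699],[0,1,0,0])
def brass(c,win,name):
    f=c['frame'].astype(float);v0,v1,u0,u1=win
    k=f[v0:v1,u0:u1];wt=np.clip(k[...,0]-k[...,2]-90,0,None)
    V,U=np.mgrid[v0:v1,u0:u1]
    for v in range(v0,v1):
        q=wt[v-v0]
        if q.sum()>60: print(name,v,q.sum(),(q*U[0]).sum()/q.sum(),ray(c,(q*U[0]).sum()/q.sum(),v,.018))
brass(d['top'],(158,174,272,294),'top0');brass(t7,(158,174,272,294),'top7')
brass(d['scene'],(205,235,290,330),'scene');brass(w1c,(262,300,375,405),'w1')
# roll in top7
f=cv2.GaussianBlur(t7['frame'],(3,3),0).astype(float)
C=-t7['R'].T@t7['t']
for v in range(176,214,4):
    row=f[v,265:330];print(v,(row[:,0]-row[:,2]).astype(int)[:50])
```

```text
top0 163 277.0 281.7725631768953 [0.6419 0.0702 0.018 ]
top0 164 293.0 281.7133105802048 [0.6384 0.0703 0.018 ]
top0 165 279.0 281.673835125448 [0.6349 0.0704 0.018 ]
top0 166 275.0 281.7090909090909 [0.6314 0.0702 0.018 ]
top0 167 220.0 281.71363636363634 [0.6279 0.0701 0.018 ]
top0 168 79.0 281.746835443038 [0.6245 0.0699 0.018 ]
top7 163 280.0 281.76785714285717 [0.6419 0.0702 0.018 ]
top7 164 285.0 281.71228070175437 [0.6384 0.0703 0.018 ]
top7 165 283.0 281.68197879858656 [0.6349 0.0704 0.018 ]
top7 166 250.0 281.74 [0.6314 0.0701 0.018 ]
top7 167 83.0 281.7469879518072 [0.6279 0.07   0.018 ]
scene 217 64.0 308.109375 [0.6425 0.0718 0.018 ]
scene 218 202.0 307.4059405940594 [0.6378 0.0697 0.018 ]
scene 219 239.0 306.76987447698747 [0.6332 0.0675 0.018 ]
scene 220 158.0 305.9620253164557 [0.6283 0.0655 0.018 ]
w1 281 81.0 389.1358024691358 [0.6275 0.0656 0.018 ]
w1 282 101.0 389.0693069306931 [0.6286 0.0657 0.018 ]
w1 283 102.0 388.8921568627451 [0.6297 0.0657 0.018 ]
w1 284 102.0 388.88235294117646 [0.6308 0.0658 0.018 ]
w1 285 98.0 389.0204081632653 [0.632 0.066 0.018]
w1 286 8
[... 1027 characters left out ...]
7 52 53 53
 53 50]
200 [34 46 51 53 54 54 53 48 41 36 34 34 31 24 16 16 18 21 24 25 25 26 25 26
 26 27 26 27 27 28 30 32 33 32 31 29 27 24 24 23 20 18 23 36 49 53 54 53
 53 49]
204 [ 38  49  54  54  53  52  49  43  36  33  34  37  45  58  63  53  36  23
  19  19  22  24  28  34  40  49  61  75  92 109 120 122 122 120 113 101
  81  58  42  30  20  21  31  45  52  53  53  52  53  51]
208 [45 52 54 54 54 54 50 46 46 49 50 50 49 50 50 49 48 49 49 48 48 49 52 57
 60 63 66 70 73 77 83 88 91 91 90 84 70 52 40 30 22 23 35 49 54 53 53 53
 52 50]
212 [49 53 53 53 54 53 49 43 41 42 44 45 46 47 47 47 47 47 46 47 48 48 49 49
 48 48 48 48 48 48 48 51 51 53 55 56 56 56 56 56 52 44 43 48 54 54 54 53
 52 54]
```

Call:
{"api": "apply_moves", "payload": {
  "commands": [
    {"delta_rot": [0, 0, 0], "slide": [-0.081, -0.08, 0.05], "gripper": 0},
    {"delta_rot": [0, 0, 0], "slide": [-0.081, -0.13, 0.12], "gripper": 0},
    {"delta_rot": [0, 0, 0], "slide": [-0.081, -0.13, 0.17], "gripper": 0},
    {"delta_rot": [0, 0, 0], "slide": [-0.081, -0.13, 0.19], "gripper": 0},
    {"delta_rot": [0, 0, 0], "slide": [-0.081, -0.13, 0.2], "gripper": 0},
    {"delta_rot": [0, 0, 0], "slide": [-0.081, -0.13, 0.2], "gripper": 0}
  ]
}}

```text
time_s: 11.2
eef_pos: [0.5348, 0.0131, 0.0256]
ee_rot: [-0.001, 1.0, -0.0, -0.001]
ft_force: [0.3, 0.2, 0.1]
opening: 0.003
grip_force: 0.0
```

```bash
python3 -c "
from h import *
from station import r
s,c,w=rolly(r);print(s['ft_force'])"
```

```text
tcp [0.5348 0.0131 0.0256] roll y 0.0269 slope -0.0185 resid 0.0007 19 width 97.47368421052632
[0.27671697 0.16517947 0.09635955]
```

Call:
{"api": "apply_moves", "payload": {
  "commands": [
    {"delta_rot": [0, 0, 0], "slide": [0, 0.005, -0.002], "gripper": 0},
    {"delta_rot": [0, 0, 0], "slide": [0, 0.015, -0.002], "gripper": 0},
    {"delta_rot": [0, 0, 0], "slide": [0, 0.035, -0.001], "gripper": 0},
    {"delta_rot": [0, 0, 0], "slide": [0, 0.055, 0], "gripper": 0},
    {"delta_rot": [0, 0, 0], "slide": [0, 0.075, 0], "gripper": 0},
    {"delta_rot": [0, 0, 0], "slide": [0, 0.095, 0], "gripper": 0},
    {"delta_rot": [0, 0, 0], "slide": [0, 0.11, 0], "gripper": 0},
    {"delta_rot": [0, 0, 0], "slide": [0, 0.12, 0], "gripper": 0}
  ]
}}

```text
time_s: 11.92
eef_pos: [0.5355, 0.0625, 0.0274]
ee_rot: [-0.001, 1.0, -0.0, 0.001]
ft_force: [-3.2, 0.1, 9.7]
opening: -0.003
grip_force: 4.6
```

Call:
{"api": "apply_moves", "payload": {
  "commands": [
    {"delta_rot": [0, 0, 0], "slide": [0, 0.01, 0], "gripper": 0},
    {"delta_rot": [0, 0, 0], "slide": [0, 0.015, 0], "gripper": 0},
    {"delta_rot": [0, 0, 0], "slide": [0, 0.015, 0], "gripper": 0},
    {"delta_rot": [0, 0, 0], "slide": [0, 0.015, 0], "gripper": 0}
  ]
}}

```text
time_s: 12.25
eef_pos: [0.5354, 0.0683, 0.027]
ee_rot: [-0.001, 1.0, 0.0, 0.001]
ft_force: [-1.4, 1.1, 6.2]
opening: 0.002
grip_force: 3.7
```

```bash
python3 -c "
from h import *
from station import r
s,c,w=rolly(r);print(s['ft_force'])"
```

```text
tcp [0.5354 0.0683 0.027 ] roll y 0.0551 slope 0.0092 resid 0.0001 25 width 105.16
[-1.36793753  1.12214451  6.15639371]
```

Call:
{"api": "apply_moves", "payload": {
  "commands": [
    {"delta_rot": [0, 0, 0], "slide": [0, 0, -0.02], "gripper": 0},
    {"delta_rot": [0, 0, 0], "slide": [0, 0, -0.1], "gripper": 0},
    {"delta_rot": [0, 0, 0], "slide": [-0.05, -0.05, -0.2], "gripper": 0},
    {"delta_rot": [0, 0, 0], "slide": [-0.11, -0.11, -0.25], "gripper": 0},
    {"delta_rot": [0, 0, 0], "slide": [-0.11, -0.11, -0.25], "gripper": 0},
    {"delta_rot": [0, 0, 0], "slide": [-0.11, -0.11, -0.25], "gripper": 0}
  ]
}}

```text
time_s: 12.8
eef_pos: [0.5807, 0.0224, 0.1275]
ee_rot: [-0.0, 1.0, -0.0, 0.002]
ft_force: [-0.2, 0.1, 0.1]
opening: 0.001
grip_force: 0.0
```

```bash
cat > m.py <<'E'
from h import *
from station import r
s,c,w=rolly(r,range(60,200,3))
f=c['frame'].astype(float);k=np.clip(f[...,0]-f[...,2]-90,0,None)
n,l,st,ce=__import__('cv2').connectedComponentsWithStats((k>0).astype('uint8'))
for i in range(1,n):
    if st[i,4]>12: print(st[i],ce[i])
for v in range(150,384,2):
    q=k[v]
    if q.sum()>80 and q.sum()<3000:
        u=(q*np.arange(512)).sum()/q.sum();print(v,u.round(2),q.sum(),ray(w,u,v,.018).round(4))
import pickle;pickle.dump((s,c),open('w8.pkl','wb'))
E
python3 m.py
```

```text
Traceback (most recent call last):
  File "m.py", line 3, in <module>
    s,c,w=rolly(r,range(60,200,3))
          ~~~~~^^^^^^^^^^^^^^^^^^^
  File "h.py", line 32, in rolly
    o=np.array(out);k=np.polyfit(o[:,0]-.534,o[:,1],1)
                                 ~^^^^^
IndexError: too many indices for array: array is 1-dimensional, but 2 were indexed
```

```bash
sed -i 's/80<len(best)<140/50<len(best)<140/' h.py; python3 m.py
```

```text
tcp [0.5791 0.0234 0.126 ] roll y 0.0539 slope -0.0331 resid 0.0008 35 width 65.25714285714285
[297 219  13  24 219] [302.91324201 232.28767123]
226 303.13 118.0 [0.6272 0.0684 0.018 ]
228 303.11 132.0 [0.6293 0.0685 0.018 ]
230 302.93 127.0 [0.6314 0.0684 0.018 ]
232 302.9 124.0 [0.6336 0.0685 0.018 ]
234 302.72 128.0 [0.6358 0.0684 0.018 ]
236 302.62 130.0 [0.6379 0.0683 0.018 ]
238 302.43 135.0 [0.6401 0.0682 0.018 ]
240 302.47 133.0 [0.6423 0.0684 0.018 ]
```

Run:
```python
from h import *
import pickle,cv2
s,c=pickle.load(open('w8.pkl','rb'));w=wcam(c,s['eef_pos'],s['ee_rot'])
g=cv2.GaussianBlur(c['frame'],(3,3),0).astype(int)
for v in range(60,225,12):
    m=(g[v,:,0]-g[v,:,2]>57);i=np.flatnonzero(m&(np.abs(np.arange(512)-290)<70));print(v,i[0] if len(i) else 0,i[-1] if len(i) else 0,[tuple(g[v,u]) for u in (245,252,256,260,264,316,322,326,330,334)])
```

```text
60 262 331 [(np.int64(194), np.int64(174), np.int64(145)), (np.int64(194), np.int64(175), np.int64(146)), (np.int64(190), np.int64(172), np.int64(143)), (np.int64(179), np.int64(160), np.int64(129)), (np.int64(174), np.int64(144), np.int64(108)), (np.int64(209), np.int64(177), np.int64(136)), (np.int64(196), np.int64(165), np.int64(125)), (np.int64(184), np.int64(154), np.int64(116)), (np.int64(158), np.int64(130), np.int64(97)), (np.int64(129), np.int64(110), np.int64(86))]
72 262 331 [(np.int64(180), np.int64(168), np.int64(140)), (np.int64(181), np.int64(170), np.int64(142)), (np.int64(182), np.int64(170), np.int64(141)), (np.int64(177), np.int64(160), np.int64(130)), (np.int64(175), np.int64(145), np.int64(109)), (np.int64(207), np.int64(176), np.int64(134)), (np.int64(195), np.int64(164), np.int64(124)), (np.int64(182), np.int64(151), np.int64(114)), (np.int64(156), np.int64(128), np.int64(95)), (np.int64(126), np.int64(109), np.int64(87))]
84 262 330 [(np.int64(183), np.int64(171), np.int64(142)), (np.int64(178), np.int64(170), np.int64(141)), (np.int64(174), np.int64(167), np.
[... 4886 characters left out ...]
139), np.int64(113), np.int64(84)), (np.int64(121), np.int64(99), np.int64(72)), (np.int64(127), np.int64(139), np.int64(116)), (np.int64(131), np.int64(154), np.int64(130)), (np.int64(131), np.int64(153), np.int64(129))]
216 0 0 [(np.int64(129), np.int64(153), np.int64(129)), (np.int64(129), np.int64(153), np.int64(129)), (np.int64(129), np.int64(153), np.int64(130)), (np.int64(129), np.int64(153), np.int64(129)), (np.int64(129), np.int64(152), np.int64(129)), (np.int64(129), np.int64(152), np.int64(129)), (np.int64(132), np.int64(153), np.int64(130)), (np.int64(130), np.int64(153), np.int64(129)), (np.int64(129), np.int64(152), np.int64(129)), (np.int64(130), np.int64(153), np.int64(130))]
```

```bash
sed -i "s/m=(g\[v,:,0\]-g\[v,:,2\]>57)&(g\[v,:,0\]>120)/m=(g[v,:,0]-g[v,:,2]>.31*g[v,:,0])/" h.py; python3 m.py | head -2; python3 -c "
from h import *
from station import r
rolly(r,range(60,125,3));rolly(r,range(130,200,3))"
```

```text
tcp [0.5782 0.0239 0.1251] roll y 0.056 slope 0.0046 resid 0.0002 47 width 68.55319148936171
[296 220  13  24 229] [302.34497817 233.99563319]
tcp [0.5779 0.0242 0.1248] roll y 0.056 slope 0.0044 resid 0.0002 22 width 71.45454545454545
tcp [0.5779 0.0242 0.1248] roll y 0.0559 slope 0.002 resid 0.0001 24 width 66.25
```

Call:
{"api": "apply_moves", "payload": {
  "commands": [
    {"delta_rot": [0, 0, 0], "slide": [0.06, 0.03, 0], "gripper": 0},
    {"delta_rot": [0, 0, 0], "slide": [0.108, 0.064, 0.05], "gripper": 0},
    {"delta_rot": [0, 0, 0], "slide": [0.108, 0.064, 0.13], "gripper": 0},
    {"delta_rot": [0, 0, 0], "slide": [0.108, 0.064, 0.2], "gripper": 0},
    {"delta_rot": [0, 0, 0], "slide": [0.108, 0.064, 0.22], "gripper": 0},
    {"delta_rot": [0, 0, 0], "slide": [0.108, 0.064, 0.228], "gripper": 0},
    {"delta_rot": [0, 0, 0], "slide": [0.108, 0.064, 0.228], "gripper": 0}
  ]
}}

```text
time_s: 13.63
eef_pos: [0.536, 0.0489, 0.0347]
ee_rot: [-0.001, 1.0, 0.0, -0.0]
ft_force: [0.1, 0.1, 1.1]
opening: -0.001
grip_force: 0.0
```

```bash
python3 -c "
from h import *
from station import r
s,c,w=rolly(r,range(80,150,3));print(s['ft_force'])"
```

```text
tcp [0.536  0.0489 0.0347] roll y 0.0557 slope 0.0047 resid 0.0001 20 width 105.4
[0.06489741 0.10239518 1.05920266]
```

Call:
{"api": "apply_moves", "payload": {
  "commands": [
    {"delta_rot": [0, 0, 0], "slide": [0, 0, 0.014], "gripper": 0},
    {"delta_rot": [0, 0, 0], "slide": [0, 0, 0.02], "gripper": 0},
    {"delta_rot": [0, 0, 0], "slide": [0, 0, 0.021], "gripper": 0},
    {"delta_rot": [0, 0, 0], "slide": [0, 0.005, 0.021], "gripper": 0},
    {"delta_rot": [0, 0, 0], "slide": [0, 0.015, 0.021], "gripper": 0},
    {"delta_rot": [0, 0, 0], "slide": [0, 0.03, 0.021], "gripper": 0},
    {"delta_rot": [0, 0, 0], "slide": [0, 0.045, 0.021], "gripper": 0},
    {"delta_rot": [0, 0, 0], "slide": [0, 0.055, 0.021], "gripper": 0}
  ]
}}

```text
time_s: 14.35
eef_pos: [0.5366, 0.071, 0.0277]
ee_rot: [-0.001, 1.0, -0.0, 0.001]
ft_force: [-3.2, 0.0, 9.1]
opening: -0.002
grip_force: 4.6
```

Call:
{"api": "apply_moves", "payload": {
  "commands": [
    {"delta_rot": [0, 0, 0], "slide": [0, 0.005, 0], "gripper": 0},
    {"delta_rot": [0, 0, 0], "slide": [0, 0.008, 0], "gripper": 0},
    {"delta_rot": [0, 0, 0], "slide": [0, 0.008, 0], "gripper": 0},
    {"delta_rot": [0, 0, 0], "slide": [0, 0.008, 0], "gripper": 0},
    {"delta_rot": [0, 0, 0], "slide": [0, 0.008, 0], "gripper": 0}
  ]
}}

```text
time_s: 14.77
eef_pos: [0.5365, 0.0739, 0.0277]
ee_rot: [-0.001, 1.0, -0.0, 0.001]
ft_force: [-2.3, -0.9, 9.1]
opening: -0.005
grip_force: 4.5
```

```bash
python3 -c "
from h import *
from station import r
s,c,w=rolly(r,range(80,150,3));print(s['ft_force'])"
```

```text
tcp [0.5365 0.0739 0.0277] roll y 0.0676 slope -0.0051 resid 0.0001 21 width 108.85714285714286
[-2.3053591  -0.93884483  9.08593312]
```

Call:
{"api": "apply_moves", "payload": {
  "commands": [
    {"delta_rot": [0, 0, 0], "slide": [0, 0, -0.008], "gripper": 0},
    {"delta_rot": [0, 0, 0], "slide": [0, 0, -0.03], "gripper": 0},
    {"delta_rot": [0, 0, 0], "slide": [0, 0, -0.1], "gripper": 0},
    {"delta_rot": [0, 0, 0], "slide": [-0.05, -0.08, -0.2], "gripper": 0},
    {"delta_rot": [0, 0, 0], "slide": [-0.11, -0.12, -0.25], "gripper": 0},
    {"delta_rot": [0, 0, 0], "slide": [-0.11, -0.12, -0.25], "gripper": 0},
    {"delta_rot": [0, 0, 0], "slide": [-0.11, -0.12, -0.25], "gripper": 0},
    {"delta_rot": [0, 0, 0], "slide": [-0.11, -0.12, -0.25], "gripper": 0}
  ]
}}

```text
time_s: 15.48
eef_pos: [0.5792, 0.0263, 0.1257]
ee_rot: [-0.001, 1.0, 0.0, -0.001]
ft_force: [-0.5, -0.1, -0.4]
opening: -0.003
grip_force: 0.0
```

```bash
python3 m.py
python3 - <<'E'
from h import *
import pickle,cv2
s,c=pickle.load(open('w8.pkl','rb'))
cv2.imwrite('pics/w9.png',cv2.resize(c['frame'][30:290,130:450,::-1],(738,600),interpolation=2))
E
```

```text
tcp [0.5792 0.0263 0.1257] roll y 0.0685 slope 0.0095 resid 0.0002 47 width 68.74468085106383
[294 219  13  24 226] [300.01327434 232.78318584]
226 300.24 109.0 [0.627  0.0684 0.018 ]
228 300.31 133.0 [0.6292 0.0686 0.018 ]
230 300.17 132.0 [0.6313 0.0685 0.018 ]
232 300.07 127.0 [0.6335 0.0685 0.018 ]
234 299.91 126.0 [0.6356 0.0684 0.018 ]
236 299.67 133.0 [0.6378 0.0682 0.018 ]
238 299.65 129.0 [0.64   0.0683 0.018 ]
240 299.54 129.0 [0.6421 0.0683 0.018 ]
```

View pics/w9.png

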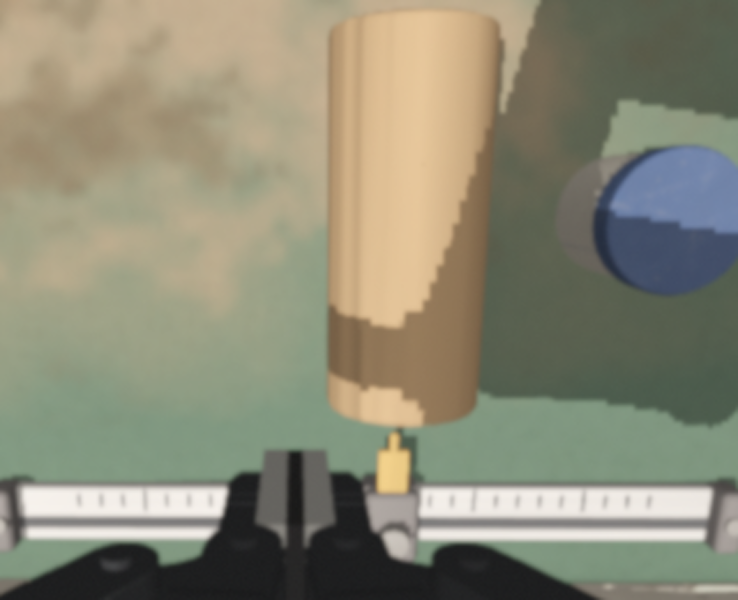

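The last view shows the roll (330–480) directly ahead of the brass nib at (394,435). The rail is level and the pot is clear at (668,220). Roll y is 0.0685 and nib y is 0.0685. I'll confirm the roll is still and hand in.

```bash
python3 -c "
from h import *
from station import r
rolly(r,range(60,200,3));print(r.close_job())"
```

```text
tcp [0.5786 0.0267 0.1252] roll y 0.0683 slope 0.0089 resid 0.0002 47 width 69.12765957446808
the job is handed in; nothing more can be done
None
```

The roll lies at rest in line with the brass pointer: roll y = 0.068 m against nib y = 0.068 m, axis about 0.01 rad off parallel. The arm was clear when I handed the job in at about 15.5 s of robot time.

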